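# Release the ratchet of the copper strip reel and ease it back to its mark

## Task

On the reel stand wound with copper strip, flick the red-knobbed pawl off the ratchet wheel so that it stays off, then take the crank by its black knob and gently ease the drum back (clockwise seen from above) until the white line on the crank points at the white mark on the black patch of the base plate, ready for re-threading. Leave the pawl off, let go, and leave the silver-wound reel stand beside it as it is.

Things in the scene. Friction and masses are not known exactly. Their poses are not given: they have to be found in the camera images.
- copper_reel: Fixed reel stand to work on: steel base plate 225 x 262 x 12 mm, upright drum wound with copper strip (86 mm across) over a dark 16-tooth ratchet wheel (118 mm, top at 26 mm). Origin: on the drum axis at table height; z up; x points to the white home line on its black patch (66 to 96 mm out). The pawl is on its -y side. A like silver-wound stand stands beside it; left and right vary.
- copper_drum (a joint): Crank direction in rad from the stand's x axis, positive anticlockwise from above. 0 = white line at the home mark; starts 1.2 to 2.1; range -1.2 to 2.8, no stop at the mark. With the pawl in it turns back at most 0.4 before a tooth locks it; winding on is free. With the pawl off it turns both ways against a steady drag (4 to 5 N at the knob) and stays where left.
- copper_crank_knob (a point): Centre of the copper reel's black crank knob: upright cylinder 20 mm across, 36 mm tall (83 to 119 mm above the table), 60 mm from the drum axis on a blue crank arm (20 mm wide, top at 81 mm) bearing the white line. It spins freely on its pin, so it can be gripped from above and carried round in an arc without turning the hand.
- copper_pawl (a joint): Turn of the copper reel's yellow pawl in rad, positive clockwise from above: -0.16 to 0 = in the teeth (it may ride on a tooth slope), 0.64 = fully off, at its stop. An over-centre spring pulls it in below 0.24 and off above 0.24, where it stays; 2 to 3 N at the red knob.
- copper_pawl_knob (a point): On the axis of the copper reel's red pawl knob, 55 mm above the table: upright cylinder 16 mm across, 26 to 78 mm above the table, 55 mm from the pawl's upright pivot, which is at x -58, y -82 mm in the stand's frame. Pawl in: knob at about x -53, y -137. It goes off by swinging clockwise, 43 mm towards the stand's -x; free space all round, so shut fingers can push it from its +x side.
- steel_crank_knob (a point): Centre of the black crank knob of the other, silver-wound reel stand (same make and sizes). Leave alone.
- steel_pawl_knob (a point): Red pawl knob of the silver-wound reel stand, 55 mm above the table (same make and sizes). Leave alone.

How it is judged:
By the outcome, as a careful person would: the job done as asked, in the order asked, and still so for the second after the job is handed in, with the robot touching nothing.
It also fails if it takes over 51 s, if anything falls off the work surface, if the arm or the gripper's body presses on something with over 40 N, if the wrist force passes 120 N, or if a joint passes its speed limit or range.

## Robot

A 7-joint arm with a two-finger parallel gripper is mounted at the origin on the work surface. World frame = base frame: x ahead of the robot, y to its left, z up, the work surface at z = 0. Lengths are in m, angles in rad, forces in N, time in s.
With the tool pointing down it reaches from about 0.425 to 0.875 m from the base axis. Payload 8.4 kg.
Tool frame: the origin (TCP) lies on the centre line of the jaws, within the pads' length; the fingertips stand 25 mm ahead of it and the grasp point (between the pads) lies 6 mm ahead of it; z points along the fingers, y is the line along which they close (so a half turn about z gives the same grasp; the last joint's range is limited). The gripper opens to 85 mm and grips with 20 to 120 N. Pads are 22 mm wide; open, the fingers measure 114 mm over their backs; the gripper's body (76 mm by 85 mm) begins 54 mm behind the grasp point. The pads swing forward as they close: fully open they stand 13 mm farther back than shut.
Start: joints at [-1.274, 0.333, 0.04, 1.465, -0.013, 1.343, -0.059], TCP at [0.251, 0.6, 0.256] pointing down, gripper open.
Joint ranges: [-2.58, 2.58], [-0.38, 2.09], [-1.3, 1.39], [0.25, 2.4], [-1.5, 4.64], [0.08, 2.09], [-2.65, 2.65]. Speed limits (rad/s): [2.22, 2.22, 2.79, 2.79, 3.14, 3.14, 3.14].

## Interface

Orientations are given as a unit quaternion [x, y, z, w].
In Python, from plant import observe, imaging, close_job gives the robot as it stands.
- The arm moves only by the tool move_arm, never from a script. Its argument "series" is a list that holds one entry, the list of rows, each a list of 7 numbers: the shift along the tool's x, y, z scaled (see below), then the turn, a rotation vector about the tool's x, y, z scaled (see below), then the gripper's target within -1 to 1 (shut at 1, half-way at 0, fully open at -1). In form: [[[tx, ty, tz, wx, wy, wz, claw], ...]]. A call has 1 to 10 rows; each row is the pose to reach, as a shift and turn from the pose commanded when the call began, along the tool's axes at that moment; what a row does not reach only later rows make up. The controller multiplies each number of a shift by 0.2 m and each number of a turn by 45 degrees. A row lasts 1/12 s, in which the tool goes at most 41.7 mm and 7.16 degrees, less where a joint would pass 70% of its speed; a pose out of reach is approached as far as the arm can. A call with a number of a shift or a turn outside -1 to 1 is refused whole. A call with a gripper value outside its range is refused whole. The fingers move at their own pace and stop on an object; "grip_force" is the grip in N (left out, the last holds). Time passes only in rows, so rows that repeat a pose let the fingers close. It gives the time, the measured TCP pose, the force, the opening and the grip force at its end, in the units of the state.
- observe(): the state, without advancing time (a new reading comes with each control period).
- imaging.capture(name): name is "side" or "top" or "wrist"; returns the picture (384x512x3 uint8, red, green, blue); there is no depth.
- imaging.camera_info(name): a dict with "intrinsics" (3x3 intrinsics, pixels), "R" (3x3) and "t" (3): a world point X has camera coordinates R X + t; the wrist camera has in their place "mount" (4x4, takes a point from camera to tool coordinates, whose origin is the TCP and whose axes are the flange's). Camera axes: x right, y down, z forward; pixel columns grow to the right and rows downward; lengths in m; the calibration is good to about 2 mm. A picture is of the moment at which its call begins: read the wrist's pose just before it. camera_info takes no time and is no camera call.
- close_job(): hands the job in; it is judged then, once.
The state is a dict: "time": time; "joint_pos": joint angles; "qvel": joint speeds; "tau": joint torques, N m; "ee_pos": TCP position; "eef_rot": TCP orientation; "force": force on the tool from outside, world axes, zero at the start; "wrist_torque": the same for the moment, N m; "finger_gap": finger opening in m; "finger_force": force on a finger pad.
Only numpy, scipy, OpenCV 4.12 (cv2) and the standard library are available. Lean on these libraries where they do the work, as an engineer would, in place of code of your own. Each camera call takes 0.05 s, during which the arm holds its last target. There are 200 camera calls.

## Working session

There is one attempt and no reset: what is moved stays moved. The work goes in short steps, Python scripts to look and compute and a tool call to move; the robot and the scene stay as the last step left them, time stands still between calls to the robot, and variables do not carry over. Pictures are saved under pics/ and viewed, at most 10 in all, crops included, and the job is handed in when it is done.

Besides the shell and the picture viewer there is one more tool, called as name([rows], argument=value, ...), one row to a line, values as JSON. move_arm: Moves the arm, as the interface text tells. Its arguments: {"type":"object","properties":{"series":{"type":"array"},"grip_force":{"type":"number"}},"required":["series"]}

```bash
ls; mkdir -p pics; python3 - <<'E'
from plant import observe, imaging
import cv2,numpy as np
s=observe()
for k in('time','joint_pos','ee_pos','eef_rot','force','finger_gap'):print(k,s[k])
for n in('top','side'):
    im=imaging.capture(n);cv2.imwrite(f'pics/{n}0.png',im[:,:,::-1]);c=imaging.camera_info(n);print(n,c)
print(imaging.camera_info('wrist'))
a=cv2.imread('pics/top0.png');b=cv2.imread('pics/side0.png')
E
```

```text
pics
time 0.0
joint_pos [-1.27420687  0.3339321   0.03982693  1.46624572 -0.01341551  1.34330235
 -0.05849895]
ee_pos [0.25043433 0.59937841 0.25541938]
eef_rot [ 1.96593296e-01  9.80484787e-01 -8.02181400e-04 -1.19756099e-04]
force [ 0.300964   -0.46741681 -0.47186321]
finger_gap 0.0856596829485971
top {'intrinsics': array([[371.90918507,   0.        , 256.09016663],
       [  0.        , 371.90918507, 191.21122329],
       [  0.        ,   0.        ,   1.        ]]), 'R': array([[ 0.0349986 , -0.99937799, -0.00432757],
       [-0.97670966, -0.03328688, -0.21196751],
       [ 0.21169162,  0.01164534, -0.97726713]]), 't': array([-0.08396835,  0.5940707 ,  0.76518201])}
side {'intrinsics': array([[432.81274847,   0.        , 254.01842122],
       [  0.        , 432.81274847, 189.99420427],
       [  0.        ,   0.        ,   1.        ]]), 'R': array([[-0.98035749, -0.1965493 ,  0.01635717],
       [-0.12818981,  0.57196475, -0.81019979],
       [ 0.14988847, -0.79638226, -0.58592554]]), 't': array([0.5681849 , 0.17098961, 0.73666438])}
{'intrinsics': array([[277.425476  ,   0.        , 254.59581848],
       [  0.        , 277.425476  , 190.40203981],
       [  0.        ,   0.        ,   1.        ]]), 'mount': array([[-8.85033999e-05, -9.59200410e-01, -2.82727018e-01,
         7.24261771e-02],
       [ 9.99999750e-01, -2.83290010e-04,  6.48075720e-04,
         7.13206235e-04],
       [-7.01728236e-04, -2.82726890e-01,  9.59200195e-01,
        -1.17479211e-01],
       [ 0.00000000e+00,  0.00000000e+00,  0.00000000e+00,
         1.00000000e+00]])}
```

View pics/top0.png

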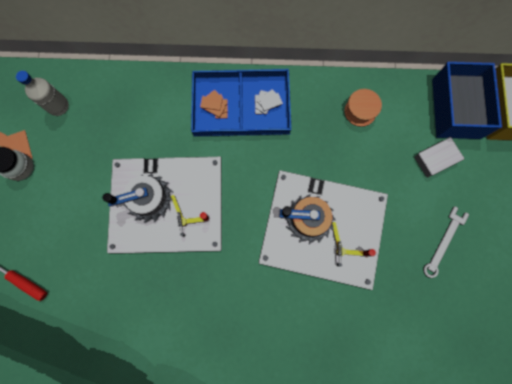

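View pics/side0.png

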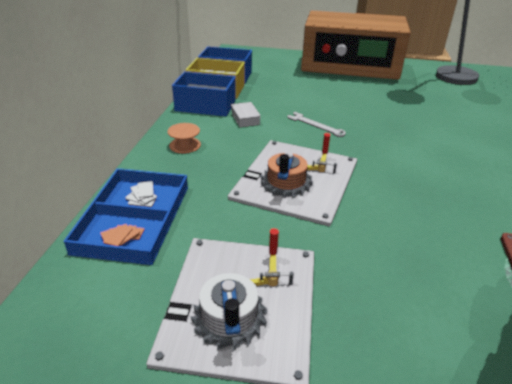

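The top view shows the copper stand on the right: drum about (312,216), black knob (287,212), home mark (316,186), red knob (370,253). The silver stand is on the left. The side view has the copper stand farther away, with its black knob at (284,163) and red knob at (326,143).

```bash
cat > h.py <<'E'
import cv2,numpy as np
from plant import observe, imaging
from scipy.spatial.transform import Rotation as Ro
def cam(n,s=None):
    c=imaging.camera_info(n);K=c['intrinsics']
    if n=='wrist':
        T=np.eye(4);T[:3,:3]=Ro.from_quat(s['eef_rot']).as_matrix();T[:3,3]=s['ee_pos'];M=T@c['mount']
        return K,M[:3,:3].T,-M[:3,:3].T@M[:3,3]
    return K,c['R'],c['t']
def ray(c,p):
    K,R,t=c;return -R.T@t,R.T@np.linalg.solve(K,[p[0],p[1],1])
def onz(c,p,z):
    o,d=ray(c,p);return o+d*(z-o[2])/d[2]
def two(c1,p1,c2,p2):
    o1,d1=ray(c1,p1);o2,d2=ray(c2,p2)
    k=np.linalg.lstsq(np.c_[d1,-d2],o2-o1,rcond=None)[0];a=o1+k[0]*d1;b=o2+k[1]*d2
    return (a+b)/2,np.linalg.norm(a-b)
def proj(c,X):
    K,R,t=c;q=K@(R@np.asarray(X)+t);return q[:2]/q[2]
def blobs(m,box,amin=8):
    x0,y0,x1,y1=box;k=np.zeros_like(m,dtype=np.uint8);k[y0:y1,x0:x1]=m[y0:y1,x0:x1]
    n,l,st,ce=cv2.connectedComponentsWithStats(k)
    return sorted([(int(st[i,4]),ce[i].round(1),st[i,:4]) for i in range(1,n) if st[i,4]>=amin],key=lambda b:-b[0])
E
python3 - <<'E'
from h import *
t=cv2.imread('pics/top0.png');s=cv2.imread('pics/side0.png');T=cam('top');S=cam('side')
for n,im,bx,c in(('top',t,(255,165,395,295),T),('side',s,(225,130,365,220),S)):
    h=cv2.cvtColor(im,cv2.COLOR_BGR2HSV);H,Sa,V=h[...,0],h[...,1],h[...,2]
    red=((H<6)|(H>174))&(Sa>170)&(V>60);print(n,'red',blobs(red,bx))
    print('black',blobs(V<35,bx));print('copper',blobs((H>4)&(H<18)&(Sa>90)&(V>90),bx)[:2]);print('blue',blobs((H>98)&(H<125)&(Sa>90),bx)[:3])
    k=np.zeros(V.shape,np.uint8);x0,y0,x1,y1=bx;k[y0:y1,x0:x1]=((Sa<60)&(V>110))[y0:y1,x0:x1]
    cs=cv2.findContours(k*255,cv2.RETR_EXTERNAL,cv2.CHAIN_APPROX_NONE)[0];cc=max(cs,key=cv2.contourArea)
    hu=cv2.convexHull(cc);q=cv2.approxPolyDP(hu,6,True)[:,0];print('quad',[onz(c,p,.012).round(4)[:2] for p in q], q.tolist())
a=cv2.resize(t[160:300,255:400],None,fx=4,fy=4,interpolation=2);b=cv2.resize(s[125:222,230:365],None,fx=4,fy=4,interpolation=2)
cv2.imwrite('pics/ct.png',a);cv2.imwrite('pics/cs.png',b)
E
```

```text
top red [(17, array([370.3, 251.8]), array([368, 250,   6,   5], dtype=int32))]
black [(14, array([284.4, 214.4]), array([282, 212,   6,   5], dtype=int32))]
copper [(662, array([313.4, 216.9]), array([293, 197,  39,  39], dtype=int32))]
blue [(112, array([293.9, 216. ]), array([280, 210,  32,  10], dtype=int32)), (48, array([300.2, 210.7]), array([291, 209,  19,   4], dtype=int32)), (18, array([318.3, 215.8]), array([316, 211,   4,   9], dtype=int32))]
quad [array([ 0.6618, -0.1183]), array([ 0.6116, -0.3721]), array([ 0.3927, -0.33  ]), array([ 0.441 , -0.0753])] [[280, 170], [387, 194], [372, 289], [259, 263]]
side red [(69, array([325.6, 142.8]), array([323, 134,   6,  19], dtype=int32))]
black [(100, array([283.5, 164.3]), array([280, 157,   8,  16], dtype=int32))]
copper [(193, array([298.5, 167.4]), array([289, 155,  18,  22], dtype=int32)), (140, array([273.9, 164. ]), array([269, 154,  12,  20], dtype=int32))]
blue [(113, array([285.5, 169.6]), array([278, 158,  15,  21], dtype=int32))]
quad [array([ 0.6615, -0.1151]), array([ 0.6145, -0.3696]), array([ 0.3908, -0.3255]), array([ 0.4361, -0.0833])] [[227, 195], [269, 140], [357, 159], [333, 219]]
```

View pics/ct.png

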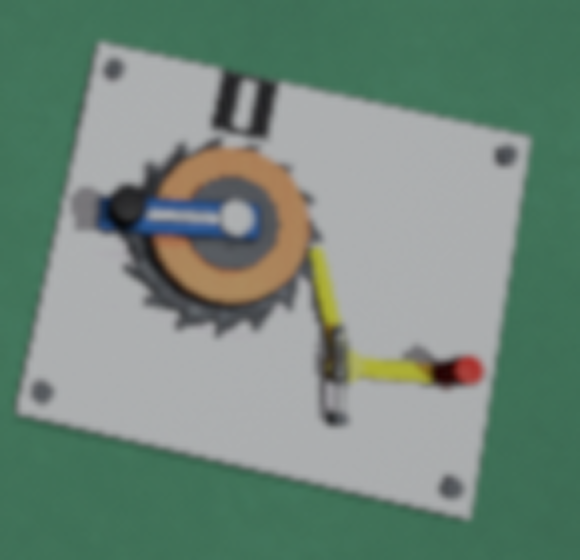

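The crop shows the home line at about (245,105), the red knob top at (467,370), the black knob top at (129,206) and the crank hub at (238,218), all in crop pixels at 4x. The pawl is in.

```bash
python3 - <<'E'
from h import *
T=cam('top');S=cam('side')
g=lambda u,v:(255+u/4-.4,160+v/4-.4)
Q=np.array([[.6617,-.1167],[.613,-.371],[.3918,-.3278],[.4386,-.0793]])
ctr=Q.mean(0);xd=(Q[0]-Q[3])+(Q[1]-Q[2]);yaw=np.arctan2(xd[1],xd[0]);yd=Q[0]-Q[1]+Q[3]-Q[2];yaw2=np.arctan2(-yd[0],yd[1])
print('ctr',ctr,yaw,yaw2)
m=onz(T,g(245,105),.012)[:2];print('mark',m)
yw=(yaw+yaw2)/2;x=np.array([np.cos(yw),np.sin(yw)]);y=np.array([-x[1],x[0]])
O=m-.081*x;print('O',O, 'hub',onz(T,g(238,218),.086))
kn=onz(T,g(129,206),.119);print('knob',kn,two(T,g(129,206),S,(283.8,158.5)))
rk=onz(T,g(467,370),.078);print('red',rk,two(T,g(467,370),S,(326,135.5)))
for n,P in(('knob',kn),('red',rk),('ctr',ctr)):
    d=P[:2]-O;print(n,d@x,d@y,np.hypot(*d),np.arctan2(d@y,d@x))
print('red expected',O-.053*x-.137*y)
print('drum copper circle', onz(T,(312.5,216.5),.07))
# screws
P=[onz(T,g(*p),.014)[:2] for p in((114,69),(506,155),(452,488),(41,392))];P=np.array(P);print(P,P.mean(0))
E
```

```text
ctr [ 0.526275 -0.2237  ] -0.17945734253876475 -0.18770051968358303
mark [ 0.62563234 -0.20421815]
O [ 0.54599341 -0.18943164] hub [ 0.54596032 -0.18927657  0.086     ]
knob [ 0.54502941 -0.12857499  0.119     ] (array([ 0.54682672, -0.12922729,  0.11016225]), np.float64(0.0006837412788124373))
red [ 0.47035039 -0.31128914  0.078     ] (array([ 0.47110297, -0.3127825 ,  0.07309972]), np.float64(0.000898279486365022))
knob -0.012057150030459589 0.0596580804860988 0.06086428701745264 1.7702143572762281
red -0.05212693001998463 -0.13361848444066107 0.14342634422423084 -1.9427545201213832
ctr -0.013131399389926883 -0.037292121246941756 0.03953651422463008 -1.9093608675684322
red expected [ 0.4688747  -0.31445446]
drum copper circle [ 0.54309832 -0.18817044  0.07      ]
[[ 0.64453765 -0.12592956]
 [ 0.60018633 -0.35715595]
 [ 0.40851499 -0.32006507]
 [ 0.45349685 -0.08814962]] [ 0.52668396 -0.22282505]
```

move_arm([
  [[-0.2,-0.2,0,0,0,0,1],[-0.4,-0.4,0,0,0,0,1],[-0.6,-0.6,0,0,0,0,1],[-0.8,-0.8,0,0,0,0,1],[-0.9,-0.9,0,0,0,0,1],[-1,-1,0,0,0,0,1],[-1,-1,0,0,0,0,1],[-1,-1,0,0,0,0,1],[-1,-1,0,0,0,0,1]],
], grip_force=40)

```text
time: 0.85
ee_pos: [0.3589, 0.3363, 0.2564]
eef_rot: [0.198, 0.98, 0.0, -0.0]
force: [-0.1, 1.0, -0.0]
finger_gap: -0.0001
finger_force: 0.0
```

move_arm([
  [[-0.2,-0.2,0,0,0,0,1],[-0.4,-0.4,0,0,0,0,1],[-0.6,-0.6,0,0,0,0,1],[-0.8,-0.8,0,0,0,0,1],[-0.9,-0.9,0,0,0,0,1],[-1,-1,0,0,0,0,1],[-1,-1,0,0,0,0,1],[-1,-1,0,0,0,0,1],[-1,-1,0,0,0,0,1]],
])

```text
time: 1.6
ee_pos: [0.4659, 0.076, 0.2562]
eef_rot: [0.198, 0.98, -0.0, -0.0]
force: [0.6, 1.1, -0.3]
finger_gap: -0.0
finger_force: 0.0
```

move_arm([
  [[-0.2,-0.2,0,0,0,0,1],[-0.4,-0.4,0,0,0,0,1],[-0.6,-0.6,0,0,0,0,1],[-0.8,-0.8,0,0,0,0,1],[-0.9,-0.9,0,0,0,0,1],[-1,-1,0,0,0,0,1],[-1,-1,0,0,0,0,1],[-1,-1,0,0,0,0,1],[-1,-1,0,0,0,0,1]],
])

```text
time: 2.35
ee_pos: [0.5736, -0.1849, 0.2552]
eef_rot: [0.197, 0.98, -0.001, -0.001]
force: [-0.1, 0.7, -0.3]
finger_gap: -0.0003
finger_force: 0.0
```

move_arm([
  [[0,-0.2,0,0,0,0,1],[0,-0.4,0,0,0,0,1],[0,-0.6,0,0,0,0,1],[0,-0.8,0,0,0,0,1],[0,-0.8,0,0,0,0,1],[0,-0.8,0,0,0,0,1],[0,-0.8,0,0,0,0,1]],
])

```text
time: 2.93
ee_pos: [0.5126, -0.3301, 0.2559]
eef_rot: [0.195, 0.981, 0.001, -0.0]
force: [0.2, 0.9, -0.6]
finger_gap: -0.0001
finger_force: 0.0
```

move_arm([
  [[0,0,0.2,0,0,0,1],[0,0,0.4,0,0,0,1],[0,0,0.55,0,0,0,1],[0,0,0.7,0,0,0,1],[0,0,0.8,0,0,0,1],[0,0,0.88,0,0,0,1],[0,0,0.95,0,0,0,1],[0,0,0.95,0,0,0,1],[0,0,0.95,0,0,0,1]],
])

```text
time: 3.68
ee_pos: [0.512, -0.3312, 0.066]
eef_rot: [0.195, 0.981, 0.0, -0.0]
force: [-0.0, -0.3, 0.1]
finger_gap: 0.0002
finger_force: 0.0
```

```bash
python3 - <<'E'
from h import *
s=observe();print(s['ee_pos'],s['force'])
im=imaging.capture('side');cv2.imwrite('pics/s1.png',cv2.resize(im[100:230,220:380,::-1],None,fx=4,fy=4,interpolation=2))
E
```

```text
[ 0.5119566  -0.33115372  0.06604515] [-0.0252514  -0.25526138  0.0507507 ]
```

View pics/s1.png

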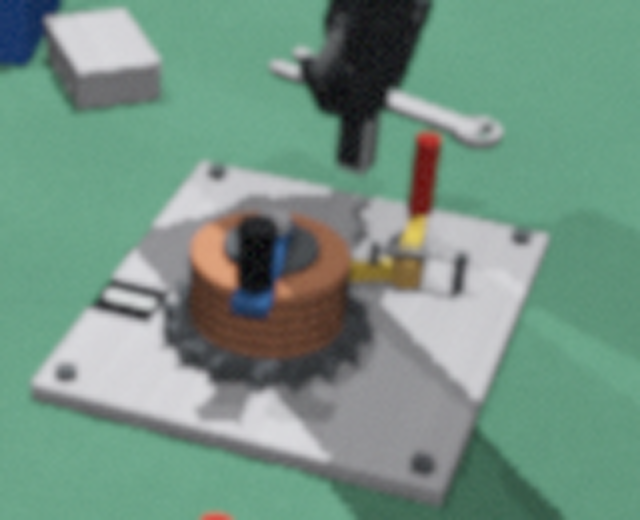

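The shut fingers are beside the red knob on its +x side (finger at (357,145), knob at (425,170) in the crop). I'll push along tool x.

move_arm([
  [[0.04,0,0,0,0,0,1],[0.08,0,0,0,0,0,1],[0.11,0,0,0,0,0,1],[0.14,0,0,0,0,0,1],[0.17,0,0,0,0,0,1],[0.2,0,0,0,0,0,1],[0.22,0,0,0,0,0,1],[0.24,0,0,0,0,0,1],[0.26,0,0,0,0,0,1],[0.28,0,0,0,0,0,1]],
])

```text
time: 4.57
ee_pos: [0.459, -0.3109, 0.0662]
eef_rot: [0.197, 0.98, 0.0, -0.0]
force: [-0.2, -0.1, -0.0]
finger_gap: 0.0
finger_force: 0.0
```

```bash
python3 - <<'E'
from h import *
s=observe();print(s['ee_pos'],s['force'])
im=imaging.capture('side')[:,:,::-1];h=cv2.cvtColor(im,cv2.COLOR_BGR2HSV);H,Sa,V=cv2.split(h)
b=blobs(((H<6)|(H>174))&(Sa>170)&(V>60),(225,120,375,200));print(b)
p=onz(cam('side'),b[0][1],.062);print(p)
P=np.array([.474,-.2593]);d=p[:2]-P;print(np.hypot(*d),-np.arctan2(d[1],d[0])-np.radians(94.3))
E
```

```text
[ 0.45901101 -0.31087984  0.06617357] [-0.19640509 -0.08674341 -0.03921413]
[(61, array([340.7, 147.8]), array([338, 139,   6,  19], dtype=int32))]
[ 0.43489341 -0.28248087  0.062     ]
0.045460736495065414 0.9606672420169591
```

move_arm([
  [[-0.1,0,0,0,0,0,1],[-0.15,0,0,0,0,0,1],[-0.15,0,-0.2,0,0,0,1],[-0.15,0,-0.4,0,0,0,1],[-0.15,0,-0.55,0,0,0,1],[-0.15,0,-0.67,0,0,0,1],[-0.15,0,-0.67,0,0,0,1],[-0.15,0,-0.67,0,0,0,1]],
])

```text
time: 5.28
ee_pos: [0.4881, -0.3233, 0.2016]
eef_rot: [0.196, 0.981, -0.0, 0.001]
force: [-0.2, 0.9, 0.0]
finger_gap: 0.0005
finger_force: 0.0
```

```bash
python3 - <<'E'
from h import *
s=observe();print(s['ee_pos'],s['force'])
B=[]
for n,bx in(('side',(225,120,375,200)),('top',(330,220,400,300)),('wrist',(0,0,512,384))):
    im=np.ascontiguousarray(imaging.capture(n)[:,:,::-1]);h=cv2.cvtColor(im,cv2.COLOR_BGR2HSV);H,Sa,V=cv2.split(h)
    print(n,blobs(((H<6)|(H>174))&(Sa>170)&(V>60),bx)[:3]);cv2.imwrite(f'pics/{n}2.png',im)
for X in([.438,-.301,.052],[.438,-.301,.078]):print([proj(cam(n,s),X).round(1) for n in('side','top','wrist')])
E
```

```text
[ 0.48805371 -0.32325263  0.20158564] [-0.22133207  0.89130274  0.00708942]
side [(68, array([341.5, 148.5]), array([339, 140,   6,  19], dtype=int32))]
top [(23, array([362.4, 269.6]), array([360, 268,   6,   4], dtype=int32))]
wrist [(195, array([262.4, 120.9]), array([254, 113,  17,  17], dtype=int32))]
[array([339.1, 147.4]), array([363.4, 267.7]), array([255. , 127.8])]
[array([340.6, 137.6]), array([366.9, 267.6]), array([255. , 129.9])]
```

View pics/wrist2.png

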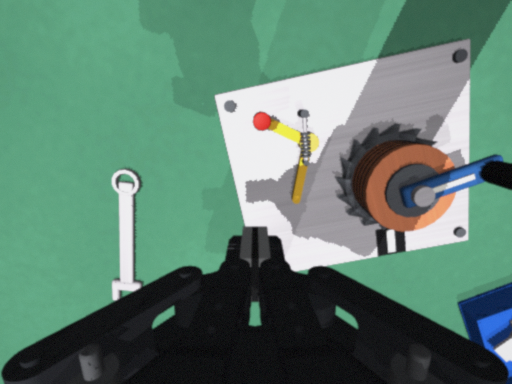

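The pawl is off: the red knob is at (262,121), swung away, and the pawl arm is clear of the wheel. The black crank knob is at the right edge, about (500,175).

move_arm([
  [[0.02,0.2,0,0,0,0,-0.3],[0.04,0.4,0,0,0,0,-0.3],[0.06,0.6,0,0,0,0,-0.3],[0.08,0.75,0,0,0,0,-0.3],[0.1,0.9,0,0,0,0,-0.3],[0.105,1,0,0,0,0,-0.3],[0.105,1,0,0,0,0,-0.3],[0.105,1,0,0,0,0,-0.3],[0.105,1,0,0,0,0,-0.3]],
])

```text
time: 6.18
ee_pos: [0.5443, -0.131, 0.1996]
eef_rot: [0.197, 0.98, -0.0, -0.001]
force: [-1.1, -1.3, 0.3]
finger_gap: 0.0556
finger_force: 0.0
```

```bash
python3 - <<'E'
from h import *
s=observe();print(s['ee_pos'],s['force'],s['finger_gap'])
im=np.ascontiguousarray(imaging.capture('wrist')[:,:,::-1]);cv2.imwrite('pics/w3.png',im);W=cam('wrist',s)
print(proj(W,[.5458,-.1288,.119]),proj(W,[.546,-.1893,.086]))
E
```

```text
[ 0.54427323 -0.1310466   0.19955945] [-1.09974684 -1.30215219  0.29047077] 0.0555599168771386
[257.12224466 208.96110382] [194.65219607 220.9292776 ]
```

View pics/w3.png

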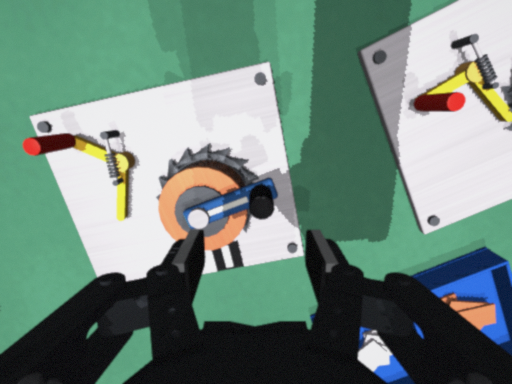

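The wrist view shows the black knob at (261,205), centred between the fingers, and both pawl knobs. I'll go down and grip lightly.

move_arm([
  [[0.005,0.02,0.1,0,0,0,-0.3],[0.005,0.02,0.2,0,0,0,-0.3],[0.005,0.02,0.28,0,0,0,-0.3],[0.005,0.02,0.35,0,0,0,-0.3],[0.005,0.02,0.4,0,0,0,-0.3],[0.005,0.02,0.43,0,0,0,-0.3],[0.005,0.02,0.43,0,0,0,-0.3],[0.005,0.02,0.43,0,0,0,-0.3]],
])

```text
time: 6.9
ee_pos: [0.5456, -0.1268, 0.1146]
eef_rot: [0.197, 0.98, -0.0, 0.0]
force: [-0.3, 0.2, 0.5]
finger_gap: 0.0553
finger_force: 0.0
```

move_arm([
  [[0,0,0,0,0,0,0.3],[0,0,0,0,0,0,0.5],[0,0,0,0,0,0,0.6],[0,0,0,0,0,0,0.8],[0,0,0,0,0,0,1],[0,0,0,0,0,0,1],[0,0,0,0,0,0,1],[0,0,0,0,0,0,1]],
], grip_force=25)

```text
time: 7.57
ee_pos: [0.5459, -0.1263, 0.115]
eef_rot: [0.197, 0.98, 0.0, 0.0]
force: [-1.2, -0.0, 7.1]
finger_gap: 0.019
finger_force: 25.6
```

```bash
python3 - <<'E'
import numpy as np
r=.06;th0=90
for a,b in((90,50),(50,15),(15,-5),(-5,-10.5)):
    for t in np.linspace(a,b,9)[1:]:
        d=r*(np.array([np.cos(np.radians(t)),np.sin(np.radians(t))])-[np.cos(np.radians(a)),np.sin(np.radians(a))])
        print(round(t,1),round((-.9227*d[0]+.3855*d[1])/.2,3),round((.3855*d[0]+.9227*d[1])/.2,3))
E
```

```text
85.0 -0.025 0.009
80.0 -0.05 0.016
75.0 -0.076 0.021
70.0 -0.102 0.023
65.0 -0.128 0.023
60.0 -0.154 0.021
55.0 -0.18 0.016
50.0 -0.205 0.01
45.6 -0.022 -0.008
41.2 -0.043 -0.017
36.9 -0.063 -0.028
32.5 -0.082 -0.04
28.1 -0.1 -0.054
23.8 -0.117 -0.069
19.4 -0.133 -0.085
15.0 -0.148 -0.103
12.5 -0.008 -0.011
10.0 -0.015 -0.021
7.5 -0.022 -0.033
5.0 -0.028 -0.044
2.5 -0.034 -0.056
0.0 -0.039 -0.068
-2.5 -0.044 -0.08
-5.0 -0.048 -0.092
-5.7 -0.001 -0.003
-6.4 -0.002 -0.007
-7.1 -0.003 -0.01
-7.8 -0.004 -0.014
-8.4 -0.005 -0.017
-9.1 -0.006 -0.021
-9.8 -0.007 -0.024
-10.5 -0.007 -0.028
```

move_arm([
  [[-0.025,0.009,-0.005,0,0,0,1],[-0.05,0.016,-0.005,0,0,0,1],[-0.076,0.021,-0.005,0,0,0,1],[-0.102,0.023,-0.005,0,0,0,1],[-0.128,0.023,-0.005,0,0,0,1],[-0.154,0.021,-0.005,0,0,0,1],[-0.18,0.016,-0.005,0,0,0,1],[-0.205,0.01,-0.005,0,0,0,1],[-0.205,0.01,-0.005,0,0,0,1]],
])

```text
time: 8.32
ee_pos: [0.5838, -0.1408, 0.1151]
eef_rot: [0.197, 0.98, -0.0, -0.001]
force: [-3.1, -2.0, 1.8]
finger_gap: 0.019
finger_force: 25.2
```

move_arm([
  [[-0.022,-0.008,0,0,0,0,1],[-0.043,-0.017,0,0,0,0,1],[-0.063,-0.028,0,0,0,0,1],[-0.082,-0.04,0,0,0,0,1],[-0.1,-0.054,0,0,0,0,1],[-0.117,-0.069,0,0,0,0,1],[-0.133,-0.085,0,0,0,0,1],[-0.148,-0.103,0,0,0,0,1],[-0.148,-0.103,0,0,0,0,1]],
])

```text
time: 9.07
ee_pos: [0.6027, -0.1707, 0.1151]
eef_rot: [0.197, 0.98, 0.0, -0.001]
force: [-4.0, -0.7, 3.7]
finger_gap: 0.0192
finger_force: 25.5
```

move_arm([
  [[-0.008,-0.011,0,0,0,0,1],[-0.015,-0.021,0,0,0,0,1],[-0.022,-0.033,0,0,0,0,1],[-0.028,-0.044,0,0,0,0,1],[-0.034,-0.056,0,0,0,0,1],[-0.039,-0.068,0,0,0,0,1],[-0.044,-0.08,0,0,0,0,1],[-0.048,-0.092,0,0,0,0,1],[-0.048,-0.092,0,0,0,0,1],[-0.048,-0.092,0,0,0,0,1]],
])

```text
time: 9.9
ee_pos: [0.6046, -0.1902, 0.1151]
eef_rot: [0.196, 0.981, 0.001, -0.001]
force: [-4.6, 2.9, 4.7]
finger_gap: 0.0194
finger_force: 25.5
```

```bash
python3 - <<'E'
from h import *
s=observe();print(s['ee_pos'],s['force'],s['finger_gap'])
im=np.ascontiguousarray(imaging.capture('wrist')[:,:,::-1]);W=cam('wrist',s)
top=np.ascontiguousarray(imaging.capture('side')[:,:,::-1])
a=cv2.resize(im[100:300,130:400],(540,400));b=cv2.resize(top[130:220,225:365],(560,360),interpolation=2)
c=np.zeros((400,800,3),np.uint8);c[:,:450]=a[:,:450];c[:360,450:]=b[:,:350];cv2.imwrite('pics/w4.png',c)
E
```

```text
[ 0.60463008 -0.19016388  0.11512198] [-4.57784716  2.86021873  4.67830996] 0.019352371212145468
```

View pics/w4.png

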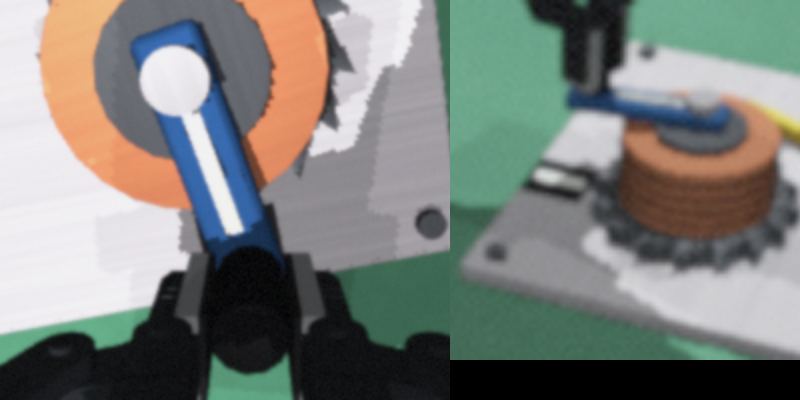

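The line on the crank runs from (192,112) to (237,232) in the left crop (2x, offset 130,100). The plate's front edge runs from (0,335) to (450,240). The crank is near home, and the arm hides the mark.

```bash
python3 - <<'E'
from h import *
s=observe();W=cam('wrist',s);g=lambda u,v:(130+u/2-.25,100+v/2-.25)
ang=lambda a,b:np.degrees(np.arctan2(*(b-a)[:2][::-1]))
a,b=onz(W,g(192,112),.0815),onz(W,g(237,232),.0815);print('line',ang(a,b),a,b)
h=onz(W,g(174,80),.087);print('hub',h,'hub->tcp',ang(h,s['ee_pos']))
e,f=onz(W,g(90,314),.012),onz(W,g(450,240),.012);print('edge',ang(e,f)-90,ang(e,f)+90,e,f)
E
```

```text
line -3.681573355581867 [ 0.55483246 -0.18561444  0.0815    ] [ 0.59197802 -0.18800454  0.0815    ]
hub [ 0.54481152 -0.18561812  0.087     ] hub->tcp -4.358823485260858
edge -9.947877458258631 170.05212254174137 [ 0.62741667 -0.27578     0.012     ] [ 0.65519762 -0.11738396  0.012     ]
```

move_arm([
  [[-0.001,-0.006,0,0,0,0,1],[-0.002,-0.012,0,0,0,0,1],[-0.004,-0.018,0,0,0,0,1],[-0.006,-0.025,0,0,0,0,1],[-0.008,-0.032,0,0,0,0,1],[-0.008,-0.032,0,0,0,0,1],[-0.008,-0.032,0,0,0,0,1],[-0.008,-0.032,0,0,0,0,1]],
])

```text
time: 10.67
ee_pos: [0.604, -0.1961, 0.1151]
eef_rot: [0.196, 0.981, 0.001, -0.001]
force: [-3.7, 3.6, 4.1]
finger_gap: 0.0192
finger_force: 25.5
```

```bash
cat >m.py <<'E'
from h import *
# white line on crank within wrist view: angle by PCA of rays cast on z=.0815
def line(tag):
    s=observe();W=cam('wrist',s);im=np.ascontiguousarray(imaging.capture('wrist')[:,:,::-1]);cv2.imwrite(f'pics/{tag}.png',im)
    h=cv2.cvtColor(im,cv2.COLOR_BGR2HSV);H,S,V=cv2.split(h)
    blue=((H>98)&(H<125)&(S>90)).astype(np.uint8);O=np.array([.545,-.1860])
    u0=proj(W,[*O,.0815]);vs=np.argwhere((S<70)&(V>120))[:,::-1]
    P=np.array([onz(W,v,.0815)[:2] for v in vs if np.hypot(*(v-u0))<140])
    d=P-O;r=np.hypot(*d.T);th=np.degrees(np.arctan2(d[:,1],d[:,0]))
    k=(r>.018)&(r<.044)&(abs(th+9)<13);Q=P[k]
    v=np.linalg.svd(Q-Q.mean(0))[2][0];v=v*np.sign(v[0]);print(tag,s['ee_pos'],s['force'],'n',k.sum(),'line deg',np.degrees(np.arctan2(v[1],v[0])),'ctr',Q.mean(0),'from O',np.degrees(np.arctan2(*(Q.mean(0)-O)[::-1])))
E
python3 -c "import m;m.line('w5')"
```

```text
w5 [ 0.60396042 -0.19614335  0.11514014] [-3.683521    3.57419914  4.13727341] n 442 line deg -10.60120061632461 ctr [ 0.5754255  -0.19065583] from O -8.700145186668195
```

move_arm([
  [[0,0,0,0,0,0,0.7],[0,0,0,0,0,0,0.4],[0,0,0,0,0,0,0],[0,0,0,0,0,0,-0.3],[0,0,0,0,0,0,-0.3],[0,0,0,0,0,0,-0.3],[0,0,-0.1,0,0,0,-0.3],[0,0,-0.3,0,0,0,-0.3],[0,0,-0.45,0,0,0,-0.3],[0,0,-0.45,0,0,0,-0.3]],
])

```text
time: 11.55
ee_pos: [0.6068, -0.1994, 0.212]
eef_rot: [0.197, 0.98, -0.0, 0.004]
force: [0.4, 0.1, 1.1]
finger_gap: 0.0558
finger_force: 0.0
```

move_arm([
  [[-0.2,0,0,0,0,0,-0.3],[-0.4,0,-0.1,0,0,0,-0.3],[-0.5,0,-0.2,0,0,0,-0.3],[-0.5,0,-0.3,0,0,0,-0.3],[-0.5,0,-0.3,0,0,0,-0.3],[-0.5,0,-0.3,0,0,0,-0.3]],
])

```text
time: 12.05
ee_pos: [0.697, -0.2371, 0.2661]
eef_rot: [0.197, 0.98, -0.0, 0.001]
force: [-0.9, -0.2, -0.3]
finger_gap: 0.0556
finger_force: 0.0
```

```bash
python3 -c "
import m;m.line('w6')
import cv2;a=cv2.imread('pics/w6.png');cv2.imwrite('pics/w6c.png',cv2.resize(a[0:290,150:400],None,fx=2,fy=2,interpolation=2))"
```

```text
w6 [ 0.69696467 -0.23711999  0.26606725] [-0.90622853 -0.21473247 -0.31962461] n 177 line deg -11.724494426833447 ctr [ 0.57565823 -0.19059502] from O -8.523975608499464
```

View pics/w6c.png

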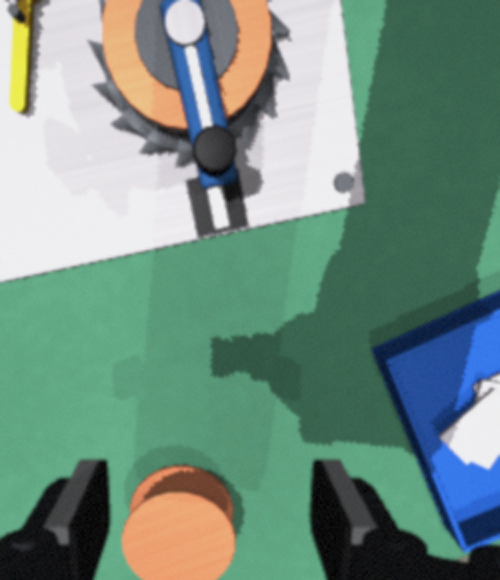

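The wrist crop shows the crank line from (189,45) to (209,130) and the home mark from (213,185) to (223,230), with the plate's front edge below. I'll compare their directions numerically.

```bash
python3 - <<'E'
from h import *
s=observe();W=cam('wrist',s);im=cv2.imread('pics/w6.png')
h=cv2.cvtColor(im,cv2.COLOR_BGR2HSV);H,S,V=cv2.split(h)
ang=lambda v:np.degrees(np.arctan2(v[1],v[0]))
def fit(m,box,z,n):
    x0,y0,x1,y1=box
    l=cv2.connectedComponentsWithStats(np.ascontiguousarray(m[y0:y1,x0:x1]).astype(np.uint8))
    i=1+np.argmax(l[2][1:,4]);p=np.argwhere(l[1]==i)[:,::-1]+[x0,y0]
    P=np.array([onz(W,q,z)[:2] for q in p]);c=P.mean(0);v=np.linalg.svd(P-c)[2][0];v*=np.sign(v[0]);print(n,len(P),p.min(0),p.max(0),c.round(4),'deg',ang(v));return c,v
c1,v1=fit((S<70)&(V>120),(240,26,258,66),.0815,'line')
c2,v2=fit((S<60)&(V>150),(250,95,266,116),.012,'mark')
# plate front edge: sub-rows where plate meets green
pts=[]
for x in list(range(160,240))+list(range(278,325)):
    y=max(np.where(S[:145,x]<70)[0]);pts.append(onz(W,(x,y+.5),.012)[:2])
l=cv2.fitLine(np.float32(pts),cv2.DIST_HUBER,0,1e-3,1e-3).ravel();print('edge normal',ang([abs(l[1]),-l[0]*np.sign(l[1])]))
hub=onz(W,(150+185/2-.25,20/2-.25),.087)[:2];kn=onz(W,(150+214.5/2-.25,148/2-.25),.119)[:2]
print('hub',hub,'knob',kn,'hub->knob',ang(kn-hub),'hub->mark',ang(c2-hub),'hub->line',ang(c1-hub),'knob->mark',ang(c2-kn))
# blue arm centroid
c3,v3=fit((H>98)&(H<125)&(S>90),(225,0,275,95),.081,'blue')
# circle of copper drum
E
```

```text
line 231 [243  26] [256  64] [ 0.5725 -0.1893] deg -9.116630083476702
mark 149 [254  95] [264 114] [ 0.6269 -0.2008] deg -8.309381705676374
edge normal -10.914147
hub [ 0.54399284 -0.18427889] knob [ 0.60355771 -0.19446319] hub->knob -9.702506319944558 hub->mark -11.277225101328545 hub->line -10.02001721569047 knob->mark -15.205994554938442
blue 326 [234  19] [250  71] [ 0.5698 -0.1955] deg -9.096932988240164
```

move_arm([
  [[0.08,0.0,0.15,0,0,0,-0.3],[0.155,0.0,0.3,0,0,0,-0.3],[0.155,0.0,0.3,0,0,0,-0.3],[0.155,0.0,0.3,0,0,0,-0.3],[0.155,0.0,0.3,0,0,0,-0.3]],
])

```text
time: 12.52
ee_pos: [0.6685, -0.224, 0.2062]
eef_rot: [0.196, 0.981, 0.0, 0.001]
force: [0.0, -0.8, 1.1]
finger_gap: 0.0555
finger_force: 0.0
```

```bash
python3 - <<'E'
from h import *
s=observe();W=cam('wrist',s);im=np.ascontiguousarray(imaging.capture('wrist')[:,:,::-1])
c=-W[1].T@W[2];print(s['ee_pos'],'cam',c)
O=np.array([.545,-.1865])
for X in([*O,.087],[.61,-.199,.012],[.642,-.2046,.012]):print(proj(W,X))
cv2.imwrite('pics/w7.png',im);cv2.imwrite('pics/w7c.png',cv2.resize(im[0:190,160:360],None,fx=3,fy=3,interpolation=2))
E
```

```text
[ 0.6685328  -0.22404961  0.20618171] cam [ 0.6018448  -0.19549427  0.32358885]
[236.41480626  31.65067927]
[254.22135445 116.85598314]
[260.62929068 146.15358851]
```

View pics/w7c.png

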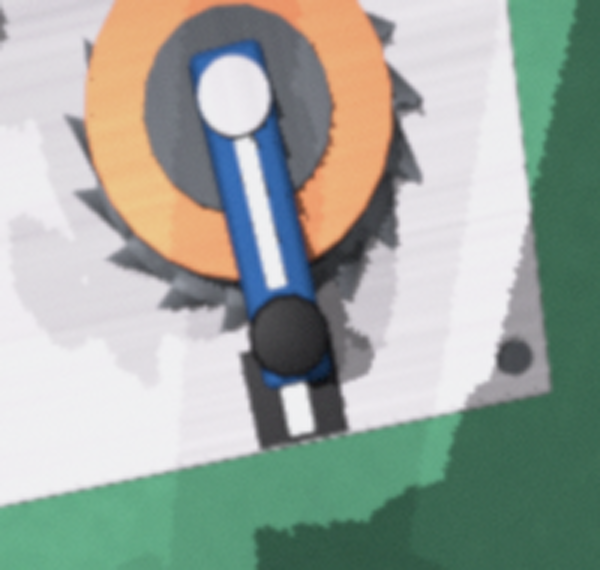

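The crank line runs (243,140)–(277,285), with the hub at (235,95), the knob at (290,335) and the mark around (297,410). Extended, the line passes slightly right of the mark, so the crank needs a bit more clockwise turn.

```bash
python3 - <<'E'
from h import *
s=observe();W=cam('wrist',s);im=cv2.imread('pics/w7.png');h=cv2.cvtColor(im,cv2.COLOR_BGR2HSV);H,S,V=cv2.split(h)
ang=lambda v:np.degrees(np.arctan2(v[1],v[0]))
def fit(m,box,z,n):
    x0,y0,x1,y1=box;l=cv2.connectedComponentsWithStats(np.ascontiguousarray(m[y0:y1,x0:x1]).astype(np.uint8))
    i=1+np.argmax(l[2][1:,4]);p=np.argwhere(l[1]==i)[:,::-1]+[x0,y0]
    P=np.array([onz(W,q,z)[:2] for q in p]);c=P.mean(0);v=np.linalg.svd(P-c)[2][0];v*=np.sign(v[0]);print(n,len(P),p.min(0),p.max(0),c.round(4),'deg',ang(v));return c,v
wh=(S<60)&(V>140)
hub,_=fit(wh,(222,16,253,45),.087,'hub')
ln,_=fit(wh,(236,47,256,97),.0815,'line')
mk,_=fit(wh,(250,129,268,146),.012,'mark')
kn,_=fit(V<70,(238,95,272,126),.119,'knob')
cp,_=fit((H>4)&(H<20)&(S>90),(180,0,300,100),.07,'copper')
pts=[]
for x in list(range(162,240))+list(range(280,338)):
    pts.append(onz(W,(x,max(np.where(S[:172,x]<70)[0])+.5),.012)[:2])
l=cv2.fitLine(np.float32(pts),cv2.DIST_HUBER,0,1e-3,1e-3).ravel();print('edge normal',ang([abs(l[1]),-l[0]*np.sign(l[1])]))
print('hub->line',ang(ln-hub),'hub->knob',ang(kn-hub),'hub->mark',ang(mk-hub),'r',np.hypot(*(mk-hub)))
E
```

```text
hub 524 [225  18] [249  44] [ 0.5457 -0.1862] deg 88.583249665103
line 340 [238  47] [255  95] [ 0.5733 -0.1906] deg -9.134575620889143
mark 146 [253 129] [264 144] [ 0.6321 -0.2029] deg -7.528365848736305
knob 538 [243  99] [271 125] [ 0.6069 -0.1945] deg 20.1140884375118
copper 4068 [188   0] [290  93] [ 0.55  -0.188] deg 71.45826423156984
edge normal -10.95058
hub->line -9.113891423360245 hub->knob -7.723588771694353 hub->mark -10.944618278892875 r 0.08791075071139143
```

move_arm([
  [[0.18,0,0,0,0,0,-0.3],[0.345,0,0,0,0,0,-0.3],[0.345,0,0.1,0,0,0,-0.3],[0.345,0,0.22,0,0,0,-0.3],[0.345,0,0.33,0,0,0,-0.3],[0.345,0,0.4,0,0,0,-0.3],[0.345,0,0.45,0,0,0,-0.3],[0.345,0,0.45,0,0,0,-0.3],[0.345,0,0.45,0,0,0,-0.3]],
])

```text
time: 13.32
ee_pos: [0.6048, -0.1982, 0.1159]
eef_rot: [0.197, 0.98, -0.0, 0.0]
force: [0.8, 0.3, 0.1]
finger_gap: 0.0558
finger_force: 0.0
```

move_arm([
  [[0,0,0,0,0,0,0.3],[0,0,0,0,0,0,0.5],[0,0,0,0,0,0,0.6],[0,0,0,0,0,0,0.8],[0,0,0,0,0,0,1],[0,0,0,0,0,0,1],[0,0,0,0,0,0,1],[0,0,0,0,0,0,1]],
])

```text
time: 13.98
ee_pos: [0.6051, -0.1978, 0.1165]
eef_rot: [0.196, 0.981, 0.0, 0.001]
force: [0.4, 0.5, 6.5]
finger_gap: 0.019
finger_force: 25.6
```

Closing the gripper shifted the knob about 1.7 mm clockwise, close to the correction I wanted. I'll release and re-check from the same viewpoint.

move_arm([
  [[0,0,0,0,0,0,0.7],[0,0,0,0,0,0,0.4],[0,0,0,0,0,0,0],[0,0,0,0,0,0,-0.3],[0,0,0,0,0,0,-0.3],[0,0,0,0,0,0,-0.3],[0,0,-0.1,0,0,0,-0.3],[0,0,-0.3,0,0,0,-0.3],[0,0,-0.45,0,0,0,-0.3],[0,0,-0.45,0,0,0,-0.3]],
])

```text
time: 14.82
ee_pos: [0.6066, -0.1993, 0.2118]
eef_rot: [0.197, 0.98, -0.0, 0.004]
force: [1.4, -1.6, 0.7]
finger_gap: 0.0556
finger_force: 0.0
```

move_arm([
  [[-0.2,0,0,0,0,0,-0.3],[-0.345,0,0,0,0,0,-0.3],[-0.345,0,0,0,0,0,-0.3],[-0.345,0,0,0,0,0,-0.3],[-0.345,0,0,0,0,0,-0.3]],
])

```text
time: 15.23
ee_pos: [0.6674, -0.2246, 0.2049]
eef_rot: [0.197, 0.98, -0.0, -0.001]
force: [0.1, -0.0, 0.7]
finger_gap: 0.0552
finger_force: 0.0
```

```bash
python3 - <<'E'
from h import *
s=observe();W=cam('wrist',s);im=np.ascontiguousarray(imaging.capture('wrist')[:,:,::-1]);cv2.imwrite('pics/w8.png',im);h=cv2.cvtColor(im,cv2.COLOR_BGR2HSV);H,S,V=cv2.split(h);print(s['ee_pos'])
ang=lambda v:np.degrees(np.arctan2(v[1],v[0]))
def fit(m,box,z,n):
    x0,y0,x1,y1=box;l=cv2.connectedComponentsWithStats(np.ascontiguousarray(m[y0:y1,x0:x1]).astype(np.uint8))
    i=1+np.argmax(l[2][1:,4]);p=np.argwhere(l[1]==i)[:,::-1]+[x0,y0]
    P=np.array([onz(W,q,z)[:2] for q in p]);c=P.mean(0);v=np.linalg.svd(P-c)[2][0];v*=np.sign(v[0]);print(n,len(P),p.min(0),p.max(0),c.round(4),'deg',ang(v));return c,v
wh=(S<60)&(V>140)
hub,_=fit(wh,(222,16,253,45),.087,'hub')
ln,_=fit(wh,(234,47,256,97),.0815,'line')
mk,_=fit(wh,(248,129,268,146),.012,'mark')
pts=[]
for x in list(range(162,240))+list(range(280,338)):
    pts.append(onz(W,(x,max(np.where(S[:172,x]<70)[0])+.5),.012)[:2])
l=cv2.fitLine(np.float32(pts),cv2.DIST_HUBER,0,1e-3,1e-3).ravel();print('edge normal',ang([abs(l[1]),-l[0]*np.sign(l[1])]))
print('hub->line',ang(ln-hub),'hub->mark',ang(mk-hub))
im=np.ascontiguousarray(imaging.capture('side')[:,:,::-1]);H,S,V=cv2.split(cv2.cvtColor(im,cv2.COLOR_BGR2HSV))
print('pawl',blobs(((H<6)|(H>174))&(S>170)&(V>60),(225,120,375,200)))
E
```

```text
[ 0.66742117 -0.22462555  0.2048609 ]
hub 516 [227  19] [251  44] [ 0.545  -0.1855] deg 76.32713686532477
line 343 [239  47] [255  96] [ 0.5721 -0.1904] deg -9.990461993645866
mark 150 [255 129] [265 145] [ 0.6308 -0.2021] deg -9.35844602361852
edge normal -10.937549
hub->line -10.256475036977776 hub->mark -10.90056272745515
pawl [(66, array([341.5, 148.4]), array([339, 140,   6,  19], dtype=int32))]
```

The crank is within about 1° of the mark, the pawl is still off and the hand is clear, so I'll hand in.

```bash
python3 -c "from plant import close_job;print(close_job())"
```

```text
the job is handed in; nothing more can be done
None
```

I flicked the pawl off and it stayed off, eased the copper drum back until its white line was within about 1° of the home mark, let go, left the silver stand untouched, and handed the job in at about 15 s.

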